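# Let the red spice jar down its feeder

## Robot

A 6-joint arm with a two-finger parallel gripper is mounted at the origin on the work surface. World frame = base frame: x ahead of the robot, y to its left, z up, the work surface at z = 0. Lengths are in m, angles in rad, forces in N, time in s.
With the tool pointing down it reaches from about 0.225 to 0.875 m from the base axis. Payload 3.4 kg.
Tool frame: the origin (TCP) lies midway between the tips of the shut fingers; the grasp point (between the pads) lies 19 mm behind it; z points along the fingers, y is the line along which they close (so a half turn about z gives the same grasp; the last joint's range is limited). The gripper opens to 85 mm and grips with 20 to 120 N. Pads are 22 mm wide; open, the fingers measure 114 mm over their backs; the gripper's body (76 mm by 85 mm) begins 54 mm behind the grasp point. The pads swing forward as they close: fully open they stand 13 mm farther back than shut.
Start: joints at [1.149, 0.276, 1.505, -0, 1.361, -0.121], TCP at [0.17, 0.549, 0.231] pointing down, gripper open.
Joint ranges: [-2.89, 2.89], [-0.75, 2.08], [0.22, 2.7], [-1.18, 4.32], [0.11, 2.71], [-2.7, 2.7]. Speed limits (rad/s): [2.57, 2.57, 3.14, 3.14, 3.14, 3.14].

## Interface

Orientations are given as a unit quaternion [w, x, y, z].
In Python, from rig import * gives the robot as it stands.
- The arm moves only by the tool apply_moves, never from a script. Its argument "steps" is one flat list of numbers, 4 for each row, row after row: the shift along the world's x, y, z in cm, then the turn about the world's z in degrees. A call has 1 to 8 rows; each row is the pose to reach, as a shift and turn from the pose commanded when the call began; what a row does not reach only later rows make up. A row lasts 1/12 s, in which the tool goes at most 41.7 mm and 7.16 degrees, less where a joint would pass 70% of its speed; a pose out of reach is approached as far as the arm can. A call with a gripper value outside its range is refused whole. "jaw" is the closure in counts, from 0 (fully open) to 255 (shut), set as the call begins (left out, the last holds). The fingers move at their own pace and stop on an object; "newtons" is the grip in N (left out, the last holds). Time passes only in rows, so rows that repeat a pose let the fingers close. It gives the time, the measured TCP pose, the force, the opening and the grip force at its end, in the units of the state.
- get_state(): the state, without advancing time (a new reading comes with each control period).
- get_image(name): name is "side" or "top" or "wrist"; returns the picture (384x512x3 uint8, red, green, blue); there is no depth.
- calibration(name): a dict with "fx", "fy", "cx", "cy" (pixels), "xyz" and "rotation" of the camera in the world. Camera axes: x right, y up, looking along -z (the intrinsics and any distortion apply to the point x, -y, -z); pixel columns grow to the right and rows downward; lengths in m; the calibration is good to about 2 mm. A picture is of the moment at which its call begins: read the wrist's pose just before it. calibration takes no time and is no camera call; for the wrist camera it gives the pose at the moment of the call.
- sign_off(): hands the job in; it is judged then, once.
The state is a dict: "clock": time; "qpos": joint angles; "qd": joint speeds; "effort": joint torques, N m; "position": TCP position; "ee_rot": TCP orientation; "contact_force": force on the tool from outside, world axes, zero at the start; "moment": the same for the moment, N m; "width": finger opening in m; "gripper_force": force on a finger pad.
Only numpy, scipy, OpenCV 4.12 (cv2) and the standard library are available. Lean on these libraries where they do the work, as an engineer would, in place of code of your own. Each camera call takes 0.05 s, during which the arm holds its last target. There are 200 camera calls.

## Task

Let the red spice jar out of its feeder: with the fingertips press down the orange paddle of that feeder's rocking lever until the blue gate lifts and the jar rolls to the stop at the foot of the ramp, then let the paddle up so that the gate is fully shut again. Do not touch or lift either jar; leave the green jar's feeder shut, with its jar behind the gate, and do not disturb the pepper jar, mug and bowl.

Things in the scene. Friction and masses are not known exactly. Their poses are not given: they have to be found in the camera images.
- feeder_red: Fixed feeder of the red jar; either feeder may be left or right. Origin: middle of its underside. Its ramp, 310 x 91 mm with low white rails, slopes down 0.17 rad along its +x (away from the robot) to a white stop wall; surface 45 mm up at x=0. A jar's centre is at x=-46, z=75 mm behind the gate, x=130, z=45 mm at the foot. Lever pivot (axis along x): x=-20, y=80, z=130 mm, on a steel bracket 141 mm tall.
- lever_red (a joint): Angle of the red jar's lever, rad: 0 = paddle up, gate shut; grows as the paddle is pressed down, to a stop at 0.45. A spring brings it back to 0 when let go. Moving off takes about 3 N on the paddle, the bottom about 6 N. The jar passes only above about 0.37 rad.
- paddle_red (a point): Orange press paddle, 44 x 44 x 8 mm, on the outer (feeder's +y) end of the red jar's lever. This point: centre of its top face. At rest 162 mm above the counter, 170 mm to the feeder's +y, 90 mm out from the pivot, sloping up outward 0.22 rad; sinks about 43 mm over the full stroke, ending sloped 0.23 rad the other way.
- gate_edge_red (a point): Middle of the lower edge of the red jar's gate, a blue plate 45 mm wide, 28 mm high, 5 mm thick hanging on a steel strip from the lever over the ramp; at rest it is 66 mm above the counter, and rises with the lever.
- jar_red_center (a point): Centre of the red jar: a round spice jar, 44 mm across, 75 mm long, white cap at one end, about 90 g, lying across the ramp (axis along the feeder's y) behind the blue gate at the start; it rolls freely.
- feeder_green: Fixed feeder of the green jar; either feeder may be left or right. Origin: middle of its underside. Its ramp, 310 x 91 mm with low white rails, slopes down 0.17 rad along its +x (away from the robot) to a white stop wall; surface 45 mm up at x=0. A jar's centre is at x=-46, z=75 mm behind the gate, x=130, z=45 mm at the foot. Lever pivot (axis along x): x=-20, y=80, z=130 mm, on a steel bracket 141 mm tall.
- lever_green (a joint): Angle of the green jar's lever, rad: 0 = paddle up, gate shut; grows as the paddle is pressed down, to a stop at 0.45. A spring brings it back to 0 when let go. Moving off takes about 3 N on the paddle, the bottom about 6 N. The jar passes only above about 0.37 rad.
- paddle_green (a point): Orange press paddle, 44 x 44 x 8 mm, on the outer (feeder's +y) end of the green jar's lever. This point: centre of its top face. At rest 162 mm above the counter, 170 mm to the feeder's +y, 90 mm out from the pivot, sloping up outward 0.22 rad; sinks about 43 mm over the full stroke, ending sloped 0.23 rad the other way.
- jar_green_center (a point): Centre of the green jar: a round spice jar, 44 mm across, 75 mm long, white cap at one end, about 90 g, lying across the ramp (axis along the feeder's y) behind its gate, where it stays; it rolls freely.
- pepper: Bystander: upright glass pepper jar with black cap, 38 mm across, 85 mm tall, beside the red jar's feeder. Origin: centre of its underside.
- mug: Bystander: blue ceramic cup, 64 mm across, 80 mm tall, beside the green jar's feeder. Origin: centre of its underside.
- bowl: Bystander: small white bowl, 84 mm across, 45 mm tall, beside the green jar's feeder. Origin: centre of its underside.
- jar_red: The red spice jar itself; origin at its centre, y along its axis.
- jar_green: The green spice jar itself; origin at its centre, y along its axis.
Things that resemble listed ones, but are neither listed nor needed, are in the scene too. There is more than one size of the jar_red; the job needs the largest.

How it is judged:
On the way, in this order (a step that is already met when the one before it is completed fails the run):
1. The red jar's paddle is being pressed down by the fingers (lever past 0.12 rad) (value of joint lever_red above 0.12 rad and contact force between any of the fingers, the arm and lever_red_c3 above 0.5 N), for 0.05 s.
2. The red jar lies at the foot of its ramp (x of jar_red_center in the frame of feeder_red between 0.112 and 0.15 m and y of jar_red_center in the frame of feeder_red between -0.03 and 0.03 m and z of jar_red_center in the frame of feeder_red below 0.065 m), for 0.2 s.
At the end, for the whole second after the job is handed in: The red jar lies at rest against the stop at the foot of its ramp (centre within about 18 mm of there), its lever is back up (below 0.05 rad, gate shut), the green jar's lever is up and its jar is within 20 mm of its start, and pepper jar, mug and bowl are within 25 mm of their starts (all of step 2 and linear speed of jar_red below 0.03 m/s and value of joint each of lever_red, lever_green below 0.05 rad and distance of jar_green_center from where it was at the start of the episode below 0.02 m and distance of each of pepper, mug, bowl from where it was at the start of the episode below 0.025 m); the robot touches nothing.
It fails at once if The robot touches a jar (more than 0.5 N) (contact force between any of the fingers, the arm and jar_red above 0.5 N or contact force between any of the fingers, the arm and jar_green above 0.5 N).
It fails at once if A jar is lifted off its ramp (centre over 110 mm above the counter) (height (world z) of any of jar_red_center, jar_green_center above 0.11 m).
It fails at once if The green jar's gate is raised (lever past 0.15 rad) or its jar moves over 20 mm (value of joint lever_green above 0.15 rad or distance of jar_green_center from where it was at the start of the episode above 0.02 m).
It fails at once if The pepper jar, mug or bowl is moved or lifted by more than 25 mm (distance of any of pepper, mug, bowl from where it was at the start of the episode above 0.025 m).
It also fails if it takes over 32 s, if anything falls off the work surface, if the arm or the gripper's body presses on something with over 40 N, if the wrist force passes 120 N, or if a joint passes its speed limit or range.

## Working session

There is one attempt and no reset: what is moved stays moved. The work goes in short steps, Python scripts to look and compute and a tool call to move; the robot and the scene stay as the last step left them, time stands still between calls to the robot, and variables do not carry over. Pictures are saved under pics/ and viewed, at most 10 in all, crops included, and the job is handed in when it is done.

Besides the shell and the picture viewer there is one more tool, called after ">>>" as name(argument=value, ...) on one line, values as JSON. apply_moves: Moves the arm, as the interface text tells. Its arguments: {"type":"object","properties":{"steps":{"type":"array","items":{"type":"number"}},"jaw":{"type":"number"},"newtons":{"type":"number"}},"required":["steps"]}

```bash
mkdir -p pics; python3 - <<'E'
from rig import *
import cv2
for n in("top","side"):
    cv2.imwrite(f"pics/{n}0.png",cv2.cvtColor(get_image(n),cv2.COLOR_RGB2BGR)); print(n,calibration(n))
print(get_state())
E
```

```text
top {'fx': 388.5612603348956, 'fy': 388.5612603348956, 'cx': 256.1790570271836, 'cy': 190.38282596105594, 'xyz': array([ 0.42312037, -0.05038097,  1.00285336]), 'rotation': array([ 0.71066979,  0.04292212, -0.05337038, -0.70018408])}
side {'fx': 380.51340759338774, 'fy': 380.51340759338774, 'cx': 257.98748867156763, 'cy': 190.59765345315026, 'xyz': array([ 0.40745212, -0.85523535,  0.80288568]), 'rotation': array([ 0.90787678,  0.41361871, -0.02608645, -0.06323607])}
{'clock': 0.1, 'qpos': array([ 1.14899985e+00,  2.76533288e-01,  1.50600797e+00, -4.41235106e-06,
        1.36074576e+00, -1.20991442e-01]), 'qd': array([ 0.00021138, -0.00311853, -0.00188441,  0.00084585, -0.0008878 ,
        0.00059533]), 'effort': array([ 8.74170237e-04, -4.17696190e+01, -2.46406657e+01, -1.24442381e-04,
        6.02483691e-03, -7.24060044e-06]), 'position': array([0.17016716, 0.54873278, 0.23052479]), 'ee_rot': array([-2.25030211e-04,  1.49835610e-01,  9.88710560e-01, -8.16753815e-04]), 'contact_force': array([-0.06615886, -0.78086448, -0.49072071]), 'moment': array([-0.03103286, -0.02364391,  0.05287349]), 'gripper_force': 0.0, 'width': 0.08549090659606022}
```

View pics/top0.png

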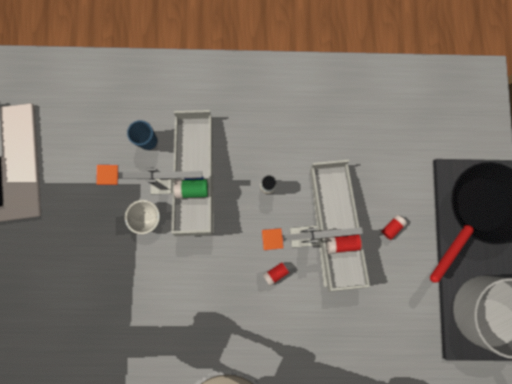

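View pics/side0.png

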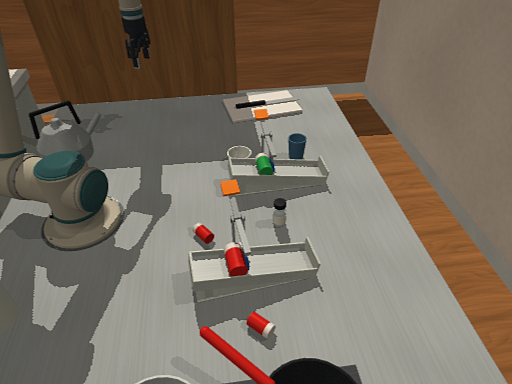

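The top view shows the red feeder on the right, with its red jar at (345,243) and orange paddle at (272,239). The green feeder is on the left, with its paddle at (107,175).

These could be mistaken for the target:
- **Jars:** small loose red jars at (276,273) and (394,227), and the green jar at (194,188). The largest red jar is the one in the ramp at (345,243).
- **Paddles:** green's at (107,175). I choose (272,239), on the red jar's lever.

```bash
cat > h.py <<'E'
from rig import *
import cv2, numpy as np
from scipy.spatial.transform import Rotation as R
def ray(c,u,v):
    q=c["rotation"]; d=R.from_quat([q[1],q[2],q[3],q[0]]).apply([(u-c["cx"])/c["fx"],-(v-c["cy"])/c["fy"],-1]); return np.array(c["xyz"]),d
def at_z(c,u,v,z):
    p,d=ray(c,u,v); return p+d*(z-p[2])/d[2]
def blobs(im):
    h=cv2.cvtColor(im,cv2.COLOR_RGB2HSV)
    m=cv2.inRange(h,(5,170,120),(16,255,255))
    n,_,s,c=cv2.connectedComponentsWithStats(m)
    return [(c[i].round(1),s[i]) for i in range(1,n) if s[i][4]>40]
E
python3 - <<'E'
from h import *
B={}
for n in("top","side"):
    im=cv2.cvtColor(cv2.imread(f"pics/{n}0.png"),cv2.COLOR_BGR2RGB)
    for c,s in blobs(im): print(n,c,s, at_z(calibration(n),*c,.162).round(4))
c=calibration("top")
for u,v in((313,164),(347,161),(327,290),(367,287)): print(at_z(c,u,v,.05).round(3))
print("jar",at_z(c,345,243,.08), "pepper",at_z(c,268,183,.085))
im=cv2.imread("pics/top0.png")[150:300,230:410]
cv2.imwrite("pics/crop.png",cv2.resize(im,None,fx=4,fy=4,interpolation=2))
E
```

```text
top [107.  174.5] [ 97 166  21  18 347] [0.5683 0.2642 0.162 ]
top [272.1 238.6] [263 229  19  20 338] [ 0.4345 -0.0977  0.162 ]
side [346.9  95.4] [333  93  32   8  62] [0.8919 0.3454 0.162 ]
side [260.7 113.5] [254 109  15  10 108] [0.5673 0.2625 0.162 ]
side [457.3 224.2] [390 134 121 161 398] [ 0.9465 -0.3087  0.162 ]
side [438.9 267.1] [359 137 152 247 574] [ 0.8439 -0.4186  0.162 ]
side [229.6 186.9] [221 179  19  16 221] [ 0.4338 -0.1003  0.162 ]
[ 0.623 -0.205  0.05 ]
[ 0.632 -0.291  0.05 ]
[ 0.316 -0.237  0.05 ]
[ 0.324 -0.333  0.05 ]
jar [ 0.42768327 -0.2747241   0.08      ] pepper [ 0.567371   -0.09113279  0.085     ]
```

View pics/crop.png

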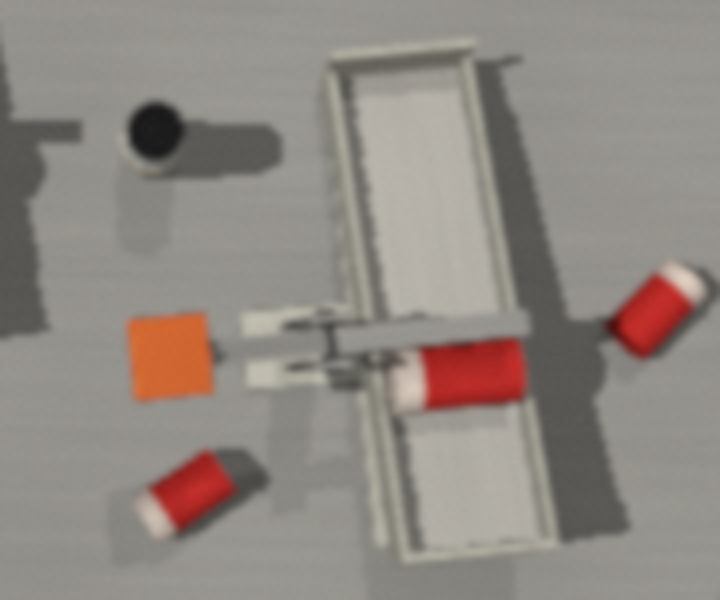

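The crop confirms it: the lever over the largest red jar ends in the paddle I chose. Both cameras put the paddle centre at about (0.434, -0.099, 0.162). I'll move above it with the fingers shut.

>>> apply_moves(steps=[1.5,-3.6,1,0,3,-7.2,2,0,4.5,-10.8,3,0,6,-14.5,3,0,7.5,-18.1,3,0,9,-21.8,3,0,10.5,-25.4,3,0,12,-29,3,0], jaw=255)

```text
clock: 0.77
position: [0.2902, 0.2573, 0.2611]
ee_rot: [0.0, 0.149, 0.989, -0.0]
contact_force: [-0.5, -0.3, 0.1]
width: -0.0004
gripper_force: 0.0
```

>>> apply_moves(steps=[1.5,-3.6,0,0,3,-7.2,0,0,4.5,-10.8,0,0,6,-14.5,0,0,7.5,-18.1,0,0,9,-21.8,0,0,10.5,-25.4,0,0,12,-29,0,0])

```text
clock: 1.43
position: [0.4103, -0.0328, 0.2612]
ee_rot: [-0.0, 0.15, 0.989, 0.0]
contact_force: [0.8, -0.2, -0.3]
width: -0.0002
gripper_force: 0.0
```

>>> apply_moves(steps=[1.2,-3.2,0,0,2.4,-6.4,0,0,2.4,-6.4,-2.5,0,2.4,-6.4,-5,0,2.4,-6.4,-7.6,0,2.4,-6.4,-7.6,0])

```text
clock: 1.93
position: [0.4306, -0.0937, 0.1807]
ee_rot: [-0.005, 0.15, 0.989, 0.001]
contact_force: [-0.7, 1.2, -0.5]
width: -0.0002
gripper_force: 0.0
```

```bash
python3 - <<'E'
from h import *
im=get_image("side")[130:310,150:350]
cv2.imwrite("pics/s1.png",cv2.resize(im[:,:,::-1],None,fx=3.3,fy=3.3,interpolation=2))
print(get_state()["position"],get_state()["contact_force"])
E
```

```text
[ 0.43214049 -0.09412649  0.18311198] [-0.61371005 -0.37151399  0.24694008]
```

View pics/s1.png

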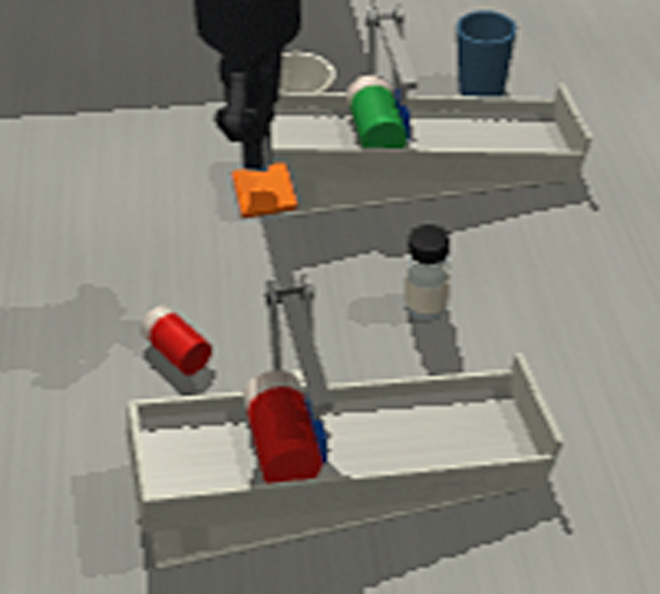

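The shut fingertips at crop pixel (257,165) are just above the orange paddle at (265,190), and the red jar is still behind its blue gate. Now I'll press down.

>>> apply_moves(steps=[0.2,-0.3,-1,0,0.2,-0.3,-2,0,0.2,-0.3,-3,0,0.2,-0.3,-4,0,0.2,-0.3,-5,0,0.2,-0.3,-5.5,0,0.2,-0.3,-6,0,0.2,-0.3,-6,0])

```text
clock: 2.65
position: [0.4381, -0.0971, 0.1264]
ee_rot: [0.002, 0.15, 0.989, 0.001]
contact_force: [0.8, 5.3, 6.8]
width: 0.0
gripper_force: 3.2
```

>>> apply_moves(steps=[0,0,-0.3,0,0,0,-0.6,0,0,0,-0.6,0,0,0,-0.6,0,0,0,-0.6,0,0,0,-0.6,0,0,0,-0.6,0,0,0,-0.6,0])

```text
clock: 3.32
position: [0.4382, -0.0974, 0.1219]
ee_rot: [0.002, 0.15, 0.989, 0.0]
contact_force: [-1.1, 6.0, 11.3]
width: -0.0
gripper_force: 6.2
```

```bash
python3 - <<'E'
from h import *
im=get_image("side")[130:310,150:350]
cv2.imwrite("pics/s2.png",cv2.resize(im[:,:,::-1],None,fx=3.3,fy=3.3,interpolation=2))
print(get_state()["position"],get_state()["contact_force"])
E
```

```text
[ 0.43815121 -0.09740237  0.12187571] [-1.04386462  5.46404067 11.28708694]
```

View pics/s2.png

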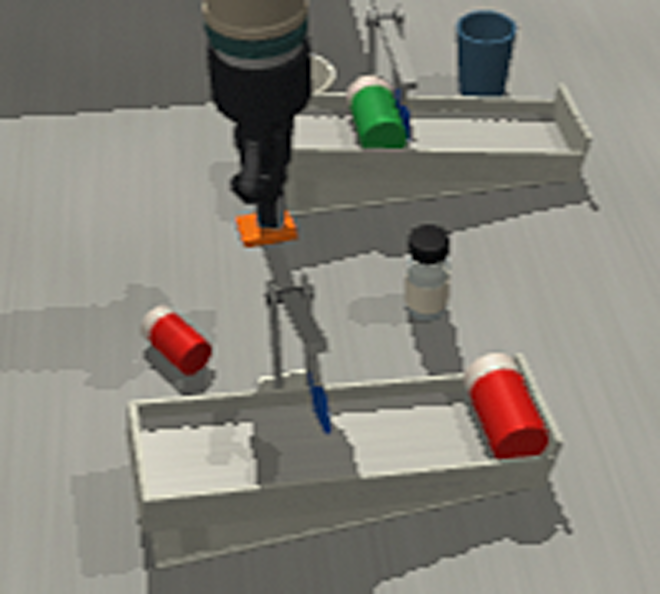

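The gate is up at crop pixel (320,405), and the red jar lies against the stop at (507,415). I'll hold briefly, then let the paddle up gently and retreat.

>>> apply_moves(steps=[0,0,0,0,0,0,0,0,0,0,0,0,0,0,1,0,0,0,2,0,0,0,3,0,0,0,4,0,0,0,5,0])

```text
clock: 4.03
position: [0.4375, -0.0989, 0.1712]
ee_rot: [0.002, 0.149, 0.989, -0.001]
contact_force: [0.1, -0.5, -0.1]
width: -0.0001
gripper_force: 0.0
```

>>> apply_moves(steps=[0,0,1,0,0,0,3,0,0,0,6,0,0,0,9,0,0,0,9,0,0,0,9,0,0,0,9,0,0,0,9,0])

```text
clock: 4.7
position: [0.4357, -0.0977, 0.2585]
ee_rot: [-0.001, 0.15, 0.989, -0.0]
contact_force: [0.3, -0.6, 0.8]
width: -0.0002
gripper_force: 0.0
```

```bash
python3 - <<'E'
from h import *
im=get_image("side")[70:310,150:350]
cv2.imwrite("pics/s3.png",cv2.resize(im[:,:,::-1],None,fx=2.5,fy=2.5,interpolation=2))
print(get_state()["position"],get_state()["contact_force"])
E
```

```text
[ 0.43566927 -0.09768645  0.25828924] [-0.86354159 -0.05044123 -0.75282503]
```

View pics/s3.png

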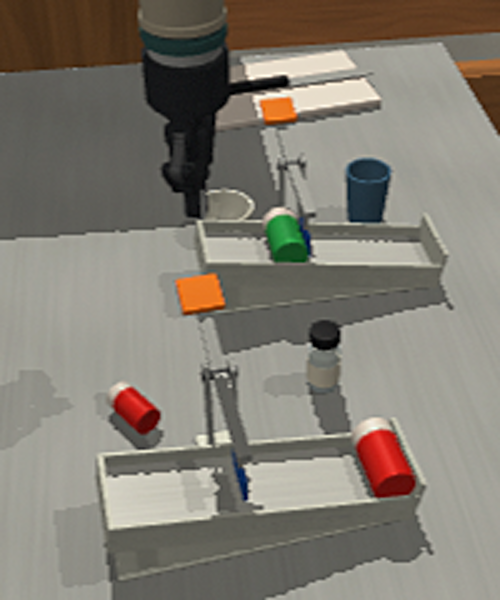

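The paddle is back up at (200,293) and the gate is down at (241,478). The red jar rests at the stop at (385,458). The green jar, pepper jar, mug and bowl haven't moved, and the robot is clear of everything.

```bash
python3 -c "
from rig import *
print(sign_off())"
```

```text
the job is handed in; nothing more can be done
None
```

The red jar is at the foot of its ramp against the stop, its gate is shut again, nothing else was disturbed, and the job is handed in (result not reported back).

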